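Bring the green olives round to the serving spoon

ROBOT

A 6-joint arm with a two-finger parallel gripper is mounted at the origin on the work surface. World frame = base frame: x ahead of the robot, y to its left, z up, the work surface at z = 0. Lengths are in m, angles in rad, forces in N, time in s.
With the tool pointing down it reaches from about 0.375 to 0.975 m from the base axis. Payload 3.8 kg.
Tool frame: the origin (TCP) lies at the very end of the fingers, on their centre line; the grasp point (between the pads) lies 19 mm behind it (bot.grip_point_offset is the distance from the TCP to the grasp point, in m); z points along the fingers, x is the direction in which the jaws open and shut, and the axes are right-handed (so a half turn about z gives the same grasp; the last joint's range is limited). The gripper opens to 85 mm and grips with 20 to 120 N. Pads are 22 mm wide; open, the fingers measure 114 mm over their backs; the gripper's body (76 mm by 85 mm) begins 54 mm behind the grasp point. The pads swing forward as they close: fully open they stand 13 mm farther back than shut.
Start: joints at [-1.2, 0.264, 1.604, -0, 1.274, -0.037], TCP at [0.268, -0.62, 0.231] pointing down, gripper open.
Joint ranges: [-2.63, 2.63], [-0.94, 2.18], [0.31, 2.57], [-1.31, 4.45], [0, 2.66], [-2.55, 2.55]. Speed limits (rad/s): [2.57, 2.57, 3.14, 3.14, 3.14, 3.14].

INTERFACE

Orientations are given as a rotation vector (axis times angle).
In Python, from workcell import bot, read_camera gives the robot as it stands.
- The arm moves only by the tool arm_command, never from a script. Its argument "rows" is a list of rows, each an object with "delta_rot": the turn, a rotation vector about the tool's x, y, z in rad, a list of three; "xyz": the shift along the tool's x, y, z in m, a list of three; "gripper": the finger opening in m, from 0 to 0.0854. A call has 1 to 12 rows; each row shifts and turns the commanded pose from where the row before left it, along the tool's axes as they then stand; what a row does not reach is not made up. A row lasts 1/10 s, in which the tool goes at most 50 mm and 8.59 degrees, less where a joint would pass 70% of its speed; a pose out of reach is approached as far as the arm can. A call is refused whole if a number of a shift passes 0.05 or a number of a turn 0.15, either way. A call with a gripper value outside its range is refused whole. The fingers move at their own pace and stop on an object; "force" is the grip in N (left out, the last holds). Time passes only in rows, so rows that do not move let the fingers close. It gives the time, the measured TCP pose, the force and the opening at its end, in the units of the state.
- bot.read_state(): the state, without advancing time (a new reading comes with each control period).
- read_camera(name): name is "scene" or "top" or "wrist"; returns a dict with "pixels" (400x640x3 uint8, red, green, blue), "range_z" (400x640 float32, m along the optical axis (not along the pixel's ray), 0 where there is no reading), "intrinsics" (3x3 intrinsics, pixels), "camera_from_world" (4x4, takes a point from world to camera coordinates). Camera axes: x right, y up, looking along -z (the intrinsics and any distortion apply to the point x, -y, -z); pixel columns grow to the right and rows downward; lengths in m; the calibration is good to about 2 mm. A picture is of the moment at which its call begins.
- bot.finish_job(): hands the job in, once; it reports no verdict.
The state is a dict: "time": time; "q": joint angles; "joint_vel": joint speeds; "joint_torque": joint torques, N m; "tool_pos": TCP position; "tcp_rot": TCP orientation; "wrist_force": force on the tool from outside, world axes, zero at the start; "torque": the same for the moment, N m; "width": opening from 0.0 (shut) to 1.0 (fully open).
Only numpy, scipy, OpenCV 4.12 (cv2) and the standard library are available. Lean on these libraries where they do the work, as an engineer would, in place of code of your own. Each camera call takes 0.05 s, during which the arm holds its last target.

TASK

On the buffet's revolving stand, push one of the arms gently round with a fingertip until the bowl of green olives stands squarely in front of the middle of the white spoon tray, then take the hand away. Only push on the stand: grasp and lift nothing, keep off the bowls themselves, and leave the serving spoon and everything else around the stand where it is.

Things in the scene. Friction and masses are not known exactly. Their poses are not given: they have to be found in the camera images.
- board: Round bamboo board, 426 mm across, 15 mm thick, fixed on the counter. Origin: centre of its underside; its x axis points to the middle of the white spoon tray. That tray is a long flat white dish, 230 x 72 mm and 18 mm high, fixed on the counter just beyond the board's edge on the far side, square to this line, its middle 252 mm from the board's centre.
- stand: Steel revolving bowl stand in the middle of the board. Origin: on its upright turning axis, 15 mm above the counter. Its fixed foot, 184 mm across, reaches 31 mm above the counter. Above turns one piece: a smooth low hub 92 mm across (top 96 mm above the counter), four level arms at right angles, and on each arm's end a dish 100 mm across, its centre 155 mm from the axis, rim 86 mm above the counter.
- turntable (a joint): Turn of the stand's upper part (hub, arms, dishes) in rad, 0 at the start, growing anticlockwise seen from above. It turns either way without stops, resists with about 0.3 N m, stops within a degree or two when no longer pushed and stays where it is left. The bowls go round with it.
- spoke_a (a point): Middle of the bare part of one of the four arms, 78 mm from the axis, 79 mm above the counter; it turns with the stand. The arm is a straight steel bar 14 mm wide and 14 mm high, underside 72 mm above the counter, bare from 46 mm (hub) to 105 mm (dish) from the axis, pointing from the axis to its bowl. Between two arms there is nothing above the foot.
- spoke_b (a point): Middle of the bare part of one of the four arms, 78 mm from the axis, 79 mm above the counter; it turns with the stand. The arm is a straight steel bar 14 mm wide and 14 mm high, underside 72 mm above the counter, bare from 46 mm (hub) to 105 mm (dish) from the axis, pointing from the axis to its bowl. Between two arms there is nothing above the foot.
- spoke_c (a point): Middle of the bare part of one of the four arms, 78 mm from the axis, 79 mm above the counter; it turns with the stand. The arm is a straight steel bar 14 mm wide and 14 mm high, underside 72 mm above the counter, bare from 46 mm (hub) to 105 mm (dish) from the axis, pointing from the axis to its bowl. Between two arms there is nothing above the foot.
- spoke_d (a point): Middle of the bare part of one of the four arms, 78 mm from the axis, 79 mm above the counter; it turns with the stand. The arm is a straight steel bar 14 mm wide and 14 mm high, underside 72 mm above the counter, bare from 46 mm (hub) to 105 mm (dish) from the axis, pointing from the axis to its bowl. Between two arms there is nothing above the foot.
- bowl_green: Round black bowl, 91 mm across and 45 mm high, heaped with green olives; it stands loose in one of the stand's four dishes with about 2 mm of play. Origin: centre of its underside, 155 mm from the stand's axis, 74 mm above the counter. Heap included, its top is 119 mm above the counter.
- bowl_black: Round black bowl, 91 mm across and 45 mm high, heaped with black olives (dark purple); it stands loose in one of the stand's four dishes with about 2 mm of play. Origin: centre of its underside, 155 mm from the stand's axis, 74 mm above the counter. Heap included, its top is 119 mm above the counter.
- bowl_nuts: Round black bowl, 91 mm across and 45 mm high, heaped with tan nuts; it stands loose in one of the stand's four dishes with about 2 mm of play. Origin: centre of its underside, 155 mm from the stand's axis, 74 mm above the counter. Heap included, its top is 119 mm above the counter.
- bowl_apricot: Round black bowl, 91 mm across and 45 mm high, heaped with orange dried apricots; it stands loose in one of the stand's four dishes with about 2 mm of play. Origin: centre of its underside, 155 mm from the stand's axis, 74 mm above the counter. Heap included, its top is 119 mm above the counter.
- serving_place (a point): Where the centre of the underside of the served bowl belongs: the point 155 mm from the stand's axis on the level line from the axis to the middle of the white spoon tray, 74 mm above the counter.
- spoon: Steel serving spoon, 200 mm long, lying lengthwise in the white spoon tray. Origin: middle of its length, on the tray's floor. Bystander.
- oil_bottle: Green glass oil bottle with a cork, 60 mm across, 190 mm high; origin under its centre. Bystander.
- pepper_mill: Dark wooden pepper mill, 56 mm across, 148 mm high; origin under its centre. Bystander.
- cup: White mug, 76 mm across, 70 mm high, with a handle; origin under its centre. Bystander.
- saucer: White saucer, 140 mm across, 16 mm high; origin under its centre. Bystander.
Things that resemble listed ones, but are neither listed nor needed, are in the scene too. Leave any blue or yellow look-alike of the bowl_black alone.

How it is judged:
On the way:
1. the stand's upper part has been turned by at least 0.05 rad and a finger pushes on it (contact force between the fingers and stand above 0.1 N and (value of joint turntable above 0.05 rad or value of joint turntable below -0.05 rad)).
At the end, for the whole second after the job is handed in: The bowl of green olives stands within 22 mm of the serving place (about 8 degrees of turn), the stand is at rest, all four bowls stand upright in their dishes, and nothing else has moved: the spoon by no more than 20 mm, the other bystanders by no more than 15 mm (horizontal distance between bowl_green and serving_place below 0.022 m and velocity of joint turntable between -0.05 and 0.05 rad/s and horizontal distance between bowl_green and stand between 0.145 and 0.165 m and height (world z) of bowl_green between 0.068 and 0.08 m and angle between each of bowl_green, bowl_black, bowl_nuts, bowl_apricot's own z axis and vertical below 0.1 rad and horizontal distance between bowl_black and stand between 0.145 and 0.165 m and height (world z) of bowl_black between 0.068 and 0.08 m and horizontal distance between bowl_nuts and stand between 0.145 and 0.165 m and height (world z) of bowl_nuts between 0.068 and 0.08 m and horizontal distance between bowl_apricot and stand between 0.145 and 0.165 m and height (world z) of bowl_apricot between 0.068 and 0.08 m and distance of spoon from where it was at the start of the episode below 0.02 m and distance of each of oil_bottle, pepper_mill, cup, saucer from where it was at the start of the episode below 0.015 m); the robot touches nothing.
It fails at once if a bowl is lifted out of its dish or tipped (height (world z) of any of bowl_green, bowl_black, bowl_nuts, bowl_apricot above 0.09 m or angle between any of bowl_green, bowl_black, bowl_nuts, bowl_apricot's own z axis and vertical above 0.3 rad).
It fails at once if the robot pushes on a bowl instead of the stand (more than 1.5 N) (contact force between any of the fingers, the arm and bowl_green above 1.5 N or contact force between any of the fingers, the arm and bowl_black above 1.5 N or contact force between any of the fingers, the arm and bowl_nuts above 1.5 N or contact force between any of the fingers, the arm and bowl_apricot above 1.5 N).
It fails at once if an arm of the stand is gripped between the fingers (touched with the grasp point within 6 mm of the arm's centre line and the fingertips below its top) (contact force between the fingers and stand above 0.5 N and ((y of the grasp point in the frame of spoke_a between -0.006 and 0.006 m and x of the grasp point in the frame of spoke_a between -0.04 and 0.04 m and z of the grasp point in the frame of spoke_a below 0.024 m) or (x of the grasp point in the frame of spoke_b between -0.006 and 0.006 m and y of the grasp point in the frame of spoke_b between -0.04 and 0.04 m and z of the grasp point in the frame of spoke_b below 0.024 m) or (y of the grasp point in the frame of spoke_c between -0.006 and 0.006 m and x of the grasp point in the frame of spoke_c between -0.04 and 0.04 m and z of the grasp point in the frame of spoke_c below 0.024 m) or (x of the grasp point in the frame of spoke_d between -0.006 and 0.006 m and y of the grasp point in the frame of spoke_d between -0.04 and 0.04 m and z of the grasp point in the frame of spoke_d below 0.024 m))).
It fails at once if the stand is not turned gently: it is spun faster than 3 rad/s (velocity of joint turntable above 3 rad/s or velocity of joint turntable below -3 rad/s).
It fails at once if the spoon or another bystander is displaced or lifted (distance of spoon from where it was at the start of the episode above 0.02 m or distance of any of oil_bottle, pepper_mill, cup, saucer from where it was at the start of the episode above 0.015 m).
It also fails if it takes over 48 s, if anything falls off the work surface, if the arm or the gripper's body presses on something with over 40 N, if the wrist force passes 120 N, or if a joint passes its speed limit or range.

## Working session

There is one attempt and no reset: what is moved stays moved. The work goes in short steps, Python scripts to look and compute and a tool call to move; the robot and the scene stay as the last step left them, time stands still between calls to the robot, and variables do not carry over. Pictures are saved under pics/ and viewed, and the job is handed in when it is done.

Besides the shell and the picture viewer there is one more tool, called by a JSON object that holds its "api" and its "payload". arm_command: Moves the arm, as the interface text tells. Its arguments: {"type":"object","properties":{"rows":{"type":"array","items":{"type":"object","properties":{"delta_rot":{"type":"array","items":{"type":"number"}},"xyz":{"type":"array","items":{"type":"number"}},"gripper":{"type":"number"}}}},"force":{"type":"number"}},"required":["rows"]}

```bash
ls; mkdir -p pics
python3 - <<'E'
from workcell import bot, read_camera
import cv2,numpy as np
for n in ["scene","top"]:
    d=read_camera(n); cv2.imwrite(f"pics/{n}0.png",d["pixels"][:,:,::-1]); np.savez(f"{n}0.npz",**d)
    print(n,d["intrinsics"].tolist(),np.round(d["camera_from_world"],3).tolist(),(d["range_z"]>0).mean())
print(bot.read_state())
E
```

```text
pics
scene [[442.096984591042, 0.0, 320.54381187102325], [0.0, 442.096984591042, 197.86604469680822], [0.0, 0.0, 1.0]] [[0.85, 0.526, -0.017, -0.412], [-0.427, 0.708, 0.563, 0.164], [0.308, -0.471, 0.827, -1.718], [0.0, 0.0, 0.0, 1.0]] 0.996125
top [[455.7781698713758, 0.0, 311.2594988922155], [0.0, 455.7781698713758, 201.8469636299282], [0.0, 0.0, 1.0]] [[-0.025, -1.0, 0.014, -0.014], [0.992, -0.023, 0.126, -0.515], [-0.125, 0.017, 0.992, -1.642], [0.0, 0.0, 0.0, 1.0]] 0.99587890625
{'time': 0.1, 'q': array([-1.19993152e+00,  2.64702252e-01,  1.60523293e+00, -2.99948125e-05,
        1.27367002e+00, -3.68994256e-02]), 'joint_vel': array([ 0.0004054 , -0.00109591, -0.00229065, -0.00099789,  0.00073785,
        0.00051592]), 'joint_torque': array([ 3.64641983e-04, -5.16705251e+01, -3.68590593e+01, -5.61398190e-05,
        6.28054302e-03,  3.64888160e-05]), 'tool_pos': array([ 0.2674314 , -0.61905766,  0.23007247]), 'tcp_rot': array([-2.62426300e+00,  1.72500969e+00,  2.60099310e-03]), 'wrist_force': array([-0.16422623, -0.35855433, -0.50303948]), 'torque': array([-0.00882402,  0.02168747,  0.04670637]), 'width': 1.003802158940362}
```

View pics/top0.png

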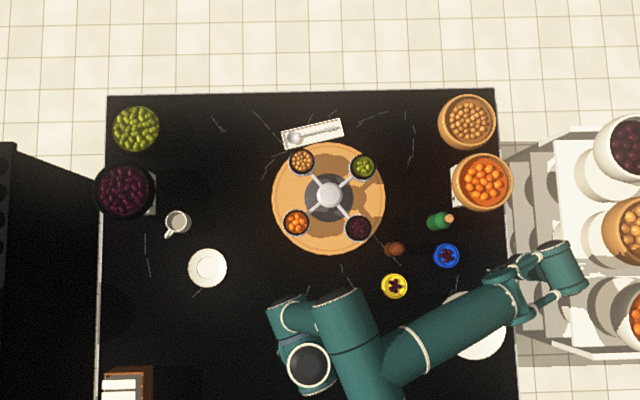

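View pics/scene0.png

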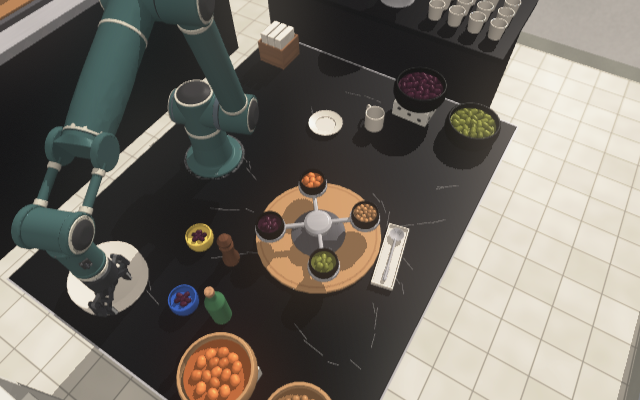

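Top view: image up is +x and left is +y. The stand's bowls are nuts (302,161), green (363,167), apricot (296,222) and black (358,229). The tray is at (312,134). The big green-olive tub at (135,128) is off the stand, so the bowl meant is the small one at (363,167).

```bash
cat > h.py <<'E'
import numpy as np,cv2
def load(n): return dict(np.load(n))
def ray(d,uv,z):
    K=d["intrinsics"];T=d["camera_from_world"];R=T[:3,:3];t=T[:3,3]
    c=-R.T@t; uv=np.atleast_2d(uv)
    v=np.c_[(uv[:,0]-K[0,2])/K[0,0],-(uv[:,1]-K[1,2])/K[1,1],-np.ones(len(uv))]@R
    return c+v*((z-c[2])/v[:,2])[:,None]
def world(d):
    K=d["intrinsics"];T=d["camera_from_world"];R=T[:3,:3];t=T[:3,3]
    v,u=np.mgrid[:400,:640];r=d["range_z"]
    p=np.stack([(u-K[0,2])/K[0,0]*r,-(v-K[1,2])/K[1,1]*r,-r],-1)
    return (p-t)@R
E
cat > meas.py <<'E'
from h import *
import sys
def measure(d,verbose=True):
    hsv=cv2.cvtColor(d["pixels"],cv2.COLOR_RGB2HSV); W=world(d); out={}
    ok=d["range_z"]>0
    # board: top surface at z=.015, tan
    x,y,z=W[...,0],W[...,1],W[...,2]
    tan=(hsv[...,0]>8)&(hsv[...,0]<25)&(hsv[...,1]>80)&(abs(z-.015)<.008)&(x>.35)&(x<.95)&(abs(y)<.35)&ok
    cs,_=cv2.findContours(tan.astype(np.uint8),cv2.RETR_EXTERNAL,cv2.CHAIN_APPROX_NONE)
    c=max(cs,key=cv2.contourArea)[:,0].astype(float)
    hp=ray(d,cv2.convexHull(c.astype(np.float32))[:,0],.015)[:,:2].astype(np.float32)
    (bc,br)=cv2.minEnclosingCircle(hp); el=cv2.fitEllipse(hp)
    out["board"]=np.array(el[0]); 
    if verbose: print("board",bc,br,el)
    white=(hsv[...,1]<50)&(hsv[...,2]>130)&(z>.003)&(z<.035)&(x>.7)&(abs(y)<.3)&ok
    cs,_=cv2.findContours(white.astype(np.uint8),cv2.RETR_EXTERNAL,cv2.CHAIN_APPROX_NONE)
    c=max(cs,key=cv2.contourArea)[:,0].astype(np.float32)
    tp=ray(d,c,.018)[:,:2].astype(np.float32); ra=cv2.minAreaRect(tp)
    out["tray"]=np.array(ra[0])
    if verbose: print("tray",ra,"dist",np.linalg.norm(out["tray"]-out["board"]))
    return out,W,hsv
if __name__=="__main__":
    for n in ["top0.npz","scene0.npz"]:
        d=load(n);o,W,hsv=measure(d);b=o["board"]
        x,y,z=W[...,0],W[...,1],W[...,2]; r=np.hypot(x-b[0],y-b[1])
        hub=(z>.085)&(z<.105)&(r<.055); print("hub",np.median(z[hub]),x[hub].mean(),y[hub].mean(),hub.sum())
        m=((z>.105)&(z<.13)&(r<.23)).astype(np.uint8)
        k,l,s,c=cv2.connectedComponentsWithStats(m)
        for i in range(1,k):
            if s[i,4]>60:
                q=l==i; p=np.c_[x[q],y[q]].mean(0)-b
                print("bowl px",c[i].round(),"hue",np.median(hsv[q][:,0]),"sat",np.median(hsv[q][:,1]),"r",np.hypot(*p).round(4),"ang",np.degrees(np.arctan2(p[1],p[0])).round(1),"zmax",z[q].max().round(3))
        t=o["tray"]-b; print("tray ang",np.degrees(np.arctan2(t[1],t[0])))
        for nm,q in [("tall",(z>.12)&(z<.25)&(r>.2)&(r<.45)&(x>.3))]:
            k,l,s,c=cv2.connectedComponentsWithStats(q.astype(np.uint8))
            for i in range(1,k):
                if s[i,4]>30: print(nm,c[i].round(),W[l==i].mean(0).round(3),W[l==i].max(0).round(3))
E
python3 meas.py
python3 - <<'E'
import cv2
a=cv2.imread("pics/top0.png")[110:270,240:480]
cv2.imwrite("pics/crop0.png",cv2.resize(a,None,fx=3.3,fy=3.3,interpolation=2))
E
```

```text
board (0.5303407907485962, -0.08931470662355423) 0.21388642489910126 ((0.5328105092048645, -0.0904485434293747), (0.41066884994506836, 0.42533478140830994), 177.48553466796875)
tray ((0.7777265310287476, -0.036859676241874695), (0.0739731714129448, 0.22733932733535767), 12.024273872375488) dist 0.25071023998328484
hub 0.09162933288582024 0.5326720238469339 -0.09036550092215388 485
bowl px [302. 161.] hue 14.0 sat 158.0 r 0.1531 ang 38.5 zmax 0.126
bowl px [363. 167.] hue 28.0 sat 160.0 r 0.1515 ang -52.3 zmax 0.127
bowl px [296. 222.] hue 11.0 sat 83.0 r 0.1549 ang 129.7 zmax 0.129
bowl px [296. 222.] hue 12.0 sat 205.5 r 0.1539 ang 128.8 zmax 0.12
bowl px [358. 227.] hue 13.0 sat 102.0 r 0.1551 ang -141.7 zmax 0.128
bowl px [358. 227.] hue 174.5 sat 122.5 r 0.1541 ang -141.6 zmax 0.124
tray ang 12.342098407250052
tall [457. 183.] [ 0.556 -0.534  0.133] [ 0.596 -0.527  0.146]
tall [444. 219.] [ 0.43  -0.476  0.15 ] [ 0.457 -0.455  0.199]
tall [398. 248.] [ 0.336 -0.315  0.139] [ 0.357 -0.296  0.156]
board (0.5370232462882996, -0.09923933446407318) 0.21130652725696564 ((0.570855855941
[... 151 characters left out ...]
2179684639, 0.23404459655284882), 12.274913787841797) dist 0.23261318948963927
hub 0.0926979813621606 0.5577195649970608 -0.12781331028696183 223
bowl px [313. 184.] hue 11.0 sat 156.0 r 0.2034 ang 127.5 zmax 0.125
bowl px [365. 213.] hue 14.0 sat 119.0 r 0.1706 ang 61.3 zmax 0.127
bowl px [269. 223.] hue 171.0 sat 79.0 r 0.1646 ang -165.3 zmax 0.125
bowl px [323. 262.] hue 28.0 sat 109.0 r 0.089 ang -50.0 zmax 0.126
tray ang 27.497965261748572
tall [224. 240.] [ 0.339 -0.321  0.141] [ 0.357 -0.296  0.153]
tall [213. 299.] [ 0.435 -0.485  0.15 ] [ 0.459 -0.454  0.196]
tall [237. 348.] [ 0.572 -0.555  0.138] [ 0.652 -0.529  0.148]
tall [229. 357.] [ 0.567 -0.583  0.132] [ 0.609 -0.566  0.142]
```

View pics/crop0.png

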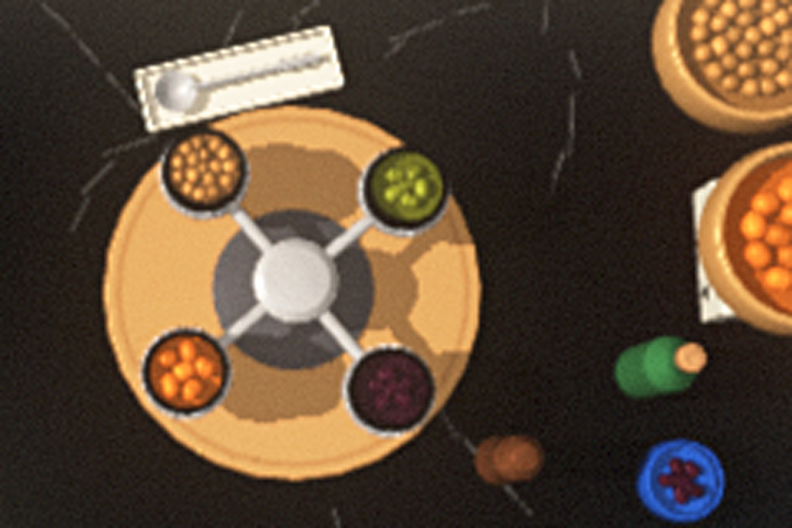

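The green bowl stands at about -51.5° about the axis (0.5325, -0.090). The tray direction is 12.3°, so the stand needs about +64° anticlockwise. The crop confirms green olives at the stand's upper right. First I shut the fingers, rise and travel above the gap on the clockwise side of the green arm.

{"api": "arm_command", "payload": {"rows": [{"xyz": [0, 0, -0.03], "delta_rot": [0, 0, 0], "gripper": 0}, {"xyz": [0, 0, -0.03], "delta_rot": [0, 0, 0], "gripper": 0}, {"xyz": [-0.022, -0.03, 0], "delta_rot": [0, 0, 0], "gripper": 0}, {"xyz": [-0.022, -0.03, 0], "delta_rot": [0, 0, 0], "gripper": 0}, {"xyz": [-0.022, -0.03, 0], "delta_rot": [0, 0, 0], "gripper": 0}, {"xyz": [-0.022, -0.03, 0], "delta_rot": [0, 0, 0], "gripper": 0}, {"xyz": [-0.022, -0.03, 0], "delta_rot": [0, 0, 0], "gripper": 0}, {"xyz": [-0.022, -0.03, 0], "delta_rot": [0, 0, 0], "gripper": 0}, {"xyz": [-0.022, -0.03, 0], "delta_rot": [0, 0, 0], "gripper": 0}, {"xyz": [-0.022, -0.03, 0], "delta_rot": [0, 0, 0], "gripper": 0}, {"xyz": [-0.022, -0.03, 0], "delta_rot": [0, 0, 0], "gripper": 0}, {"xyz": [-0.022, -0.03, 0], "delta_rot": [0, 0, 0], "gripper": 0}], "force": 40}}

```text
time: 1.3
tool_pos: [0.4561, -0.2971, 0.2908]
tcp_rot: [-2.625, 1.726, 0.001]
wrist_force: [0.7, 0.1, 0.2]
width: -0.001
```

{"api": "arm_command", "payload": {"rows": [{"xyz": [-0.022, -0.03, 0], "delta_rot": [0, 0, 0], "gripper": 0}, {"xyz": [-0.022, -0.03, 0], "delta_rot": [0, 0, 0], "gripper": 0}, {"xyz": [-0.022, -0.03, 0], "delta_rot": [0, 0, 0], "gripper": 0}, {"xyz": [-0.022, -0.03, 0], "delta_rot": [0, 0, 0], "gripper": 0}, {"xyz": [0, 0, 0], "delta_rot": [0, 0, 0], "gripper": 0}, {"xyz": [0, 0, 0], "delta_rot": [0, 0, 0], "gripper": 0}, {"xyz": [0, 0, 0], "delta_rot": [0, 0, 0], "gripper": 0}]}}

```text
time: 2.0
tool_pos: [0.5305, -0.1709, 0.2909]
tcp_rot: [2.624, -1.726, -0.001]
wrist_force: [-0.4, -0.3, -0.5]
width: 0.001
```

Run:
```python
from workcell import bot, read_camera
import cv2,numpy as np
a=read_camera("scene")["pixels"][100:320,200:440,::-1];b=read_camera("wrist")["pixels"][:,:,::-1]
a=cv2.resize(a,(436,400)); b=cv2.resize(b,(360,225)); b=cv2.copyMakeBorder(b,0,175,0,0,0)
cv2.imwrite("pics/pre1.png",np.hstack([a,b]))
```

```text
(no output)
```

View pics/pre1.png

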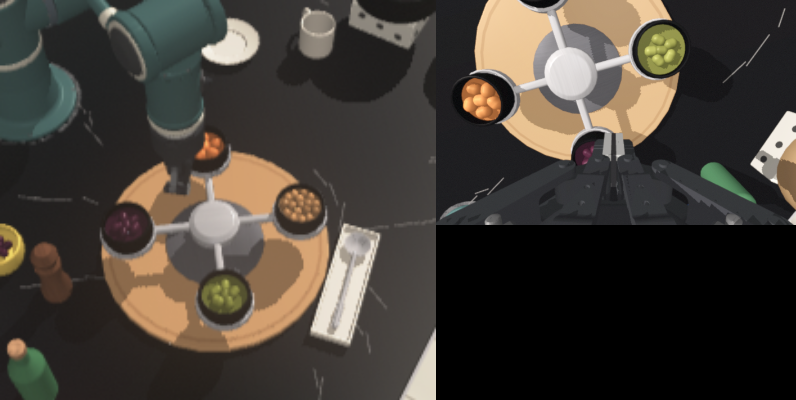

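{"api": "arm_command", "payload": {"rows": [{"xyz": [-0.003, 0, 0.03], "delta_rot": [0, 0, 0], "gripper": 0}, {"xyz": [0, 0, 0.03], "delta_rot": [0, 0, 0], "gripper": 0}, {"xyz": [0, 0, 0.03], "delta_rot": [0, 0, 0], "gripper": 0}, {"xyz": [0, 0, 0.03], "delta_rot": [0, 0, 0], "gripper": 0}, {"xyz": [0, 0, 0.03], "delta_rot": [0, 0, 0], "gripper": 0}, {"xyz": [0, 0, 0.03], "delta_rot": [0, 0, 0], "gripper": 0}, {"xyz": [0, 0, 0.02], "delta_rot": [0, 0, 0], "gripper": 0}, {"xyz": [0, 0, 0.02], "delta_rot": [0, 0, 0], "gripper": 0}, {"xyz": [0, 0, 0], "delta_rot": [0, 0, 0], "gripper": 0}, {"xyz": [0, 0, 0], "delta_rot": [0, 0, 0], "gripper": 0}]}}

```text
time: 3.1
tool_pos: [0.5295, -0.1683, 0.0713]
tcp_rot: [2.624, -1.727, -0.001]
wrist_force: [0.8, 0.3, 0.9]
width: 0.001
```

{"api": "arm_command", "payload": {"rows": [{"xyz": [0.0015, -0.0067, 0], "delta_rot": [0, 0, 0], "gripper": 0}, {"xyz": [0.0015, -0.0067, 0], "delta_rot": [0, 0, 0], "gripper": 0}, {"xyz": [0.0015, -0.0067, 0], "delta_rot": [0, 0, 0], "gripper": 0}, {"xyz": [0.0015, -0.0067, 0], "delta_rot": [0, 0, 0], "gripper": 0}, {"xyz": [0.0015, -0.0067, 0], "delta_rot": [0, 0, 0], "gripper": 0}, {"xyz": [-0.0002, -0.0055, 0], "delta_rot": [0, 0, -0.07], "gripper": 0}, {"xyz": [-0.0002, -0.0055, 0], "delta_rot": [0, 0, -0.07], "gripper": 0}, {"xyz": [-0.0002, -0.0055, 0], "delta_rot": [0, 0, -0.07], "gripper": 0}, {"xyz": [-0.0002, -0.0055, 0], "delta_rot": [0, 0, -0.07], "gripper": 0}, {"xyz": [-0.0002, -0.0055, 0], "delta_rot": [0, 0, -0.07], "gripper": 0}, {"xyz": [0, 0, 0], "delta_rot": [0, 0, 0], "gripper": 0}]}}

```text
time: 4.2
tool_pos: [0.5871, -0.1457, 0.0713]
tcp_rot: [-2.886, 1.241, -0.0]
wrist_force: [0.3, -0.0, -0.6]
width: -0.001
```

```bash
cat > st.py <<'E'
from workcell import bot, read_camera
import numpy as np
from scipy.spatial.transform import Rotation as R
s=bot.read_state();p=s['tool_pos'][:2]-[0.5325,-0.0903]
X=R.from_rotvec(s['tcp_rot']).as_matrix()[:,0]
print("r",np.hypot(*p),"ang",np.degrees(np.arctan2(p[1],p[0])),"toolx",np.degrees(np.arctan2(X[1],X[0])),s['tool_pos'],s['wrist_force'],s['time'])
E
python3 st.py
python3 - <<'E'
from workcell import read_camera
import cv2
a=read_camera("scene")["pixels"][100:320,200:440,::-1]
cv2.imwrite("pics/p2.png",cv2.resize(a,(654,600)))
E
```

```text
r 0.07784080030758508 ang -45.408950771601745 toolx -46.54137570987718 [ 0.5871475  -0.14573321  0.07131738] [ 0.29306765 -0.01839239 -0.57305944] 4.2
```

View pics/p2.png

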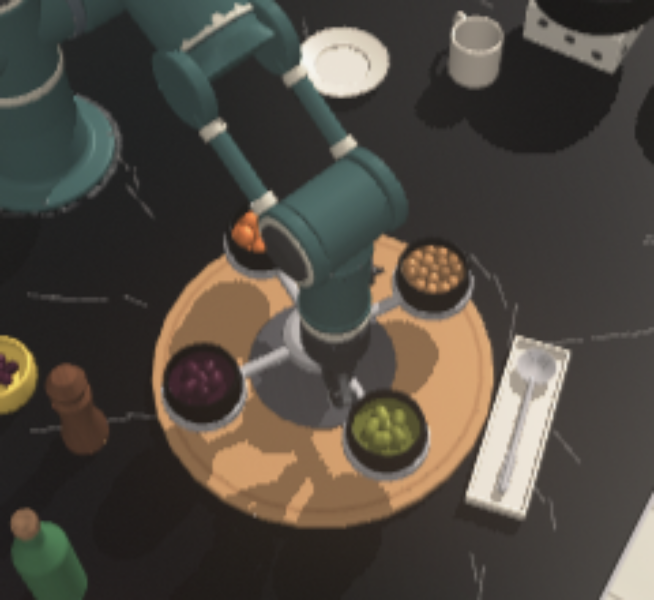

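The finger is pushing the green arm cleanly and the green bowl has swung round towards the tray. I carry on along the arc and stop a little short to measure.

{"api": "arm_command", "payload": {"rows": [{"xyz": [-0.0002, -0.0055, 0], "delta_rot": [0, 0, -0.07], "gripper": 0}, {"xyz": [-0.0002, -0.0055, 0], "delta_rot": [0, 0, -0.07], "gripper": 0}, {"xyz": [-0.0002, -0.0055, 0], "delta_rot": [0, 0, -0.07], "gripper": 0}, {"xyz": [-0.0002, -0.0055, 0], "delta_rot": [0, 0, -0.07], "gripper": 0}, {"xyz": [-0.0002, -0.0055, 0], "delta_rot": [0, 0, -0.07], "gripper": 0}, {"xyz": [-0.0002, -0.0055, 0], "delta_rot": [0, 0, -0.07], "gripper": 0}, {"xyz": [-0.0002, -0.0055, 0], "delta_rot": [0, 0, -0.07], "gripper": 0}, {"xyz": [-0.0002, -0.0055, 0], "delta_rot": [0, 0, -0.07], "gripper": 0}, {"xyz": [-0.0002, -0.0055, 0], "delta_rot": [0, 0, -0.07], "gripper": 0}, {"xyz": [-0.0001, -0.0028, 0], "delta_rot": [0, 0, -0.035], "gripper": 0}, {"xyz": [0, 0, 0], "delta_rot": [0, 0, 0], "gripper": 0}, {"xyz": [0, 0, 0], "delta_rot": [0, 0, 0], "gripper": 0}]}}

```text
time: 5.45
tool_pos: [0.6102, -0.1004, 0.0712]
tcp_rot: [-3.133, 0.235, -0.0]
wrist_force: [0.1, -0.0, -0.6]
width: 0.003
```

```bash
python3 st.py
cat > bowls.py <<'E'
from workcell import read_camera
from h import *
import sys
for n in ["scene","top"]:
    d=read_camera(n); W=world(d); hsv=cv2.cvtColor(d["pixels"],cv2.COLOR_RGB2HSV)
    x,y,z=W[...,0],W[...,1],W[...,2]; r=np.hypot(x-.5325,y+.0903)
    m=((z>.108)&(z<.127)&(r<.22)&(r>.1)).astype(np.uint8); m=cv2.morphologyEx(m,cv2.MORPH_CLOSE,np.ones((3,3)))
    k,l,s,c=cv2.connectedComponentsWithStats(m)
    for i in range(1,k):
        if s[i,4]>60:
            cs,_=cv2.findContours((l==i).astype(np.uint8),cv2.RETR_EXTERNAL,cv2.CHAIN_APPROX_NONE)
            w=W[l==i][:,:2].astype(np.float32); (e,rad)=cv2.minEnclosingCircle(ray(d,cs[0][:,0],.117)[:,:2].astype(np.float32))
            p=np.array(e)-[.5325,-.0903]
            print(n,c[i].round(),"hue",np.median(hsv[l==i][:,0]),"rad",round(rad,3),"r",np.hypot(*p).round(4),"ang",np.degrees(np.arctan2(p[1],p[0])).round(1))
    cv2.imwrite(f"pics/{n}_{sys.argv[1]}.png",d["pixels"][:,:,::-1])
E
python3 bowls.py a
```

```text
r 0.0783712364342302 ang -7.3988369109657866 toolx -8.581677093887533 [ 0.6102187  -0.10039229  0.07118408] [ 0.11105319 -0.00451211 -0.55382098] 5.45
scene [275. 201.] hue 11.0 rad 0.048 r 0.1557 ang -172.7
scene [363. 236.] hue 28.0 rad 0.047 r 0.1548 ang 6.0
scene [296. 258.] hue 14.0 rad 0.047 r 0.1562 ang -83.5
top [374. 187.] hue 170.0 rad 0.044 r 0.1549 ang -83.3
top [286. 199.] hue 14.0 rad 0.045 r 0.1533 ang 96.7
```

The arm stands at 6.5° and needs 12.3°, so I push about 0.1 rad more.

{"api": "arm_command", "payload": {"rows": [{"xyz": [-0.0001, -0.003, 0], "delta_rot": [0, 0, -0.04], "gripper": 0}, {"xyz": [-0.0001, -0.003, 0], "delta_rot": [0, 0, -0.04], "gripper": 0}, {"xyz": [0, -0.0015, 0], "delta_rot": [0, 0, -0.02], "gripper": 0}, {"xyz": [0, 0, 0], "delta_rot": [0, 0, 0], "gripper": 0}, {"xyz": [0, 0, 0], "delta_rot": [0, 0, 0], "gripper": 0}]}}

```text
time: 6.05
tool_pos: [0.611, -0.0932, 0.0713]
tcp_rot: [3.14, -0.077, 0.001]
wrist_force: [0.8, -2.6, -0.9]
width: -0.0
```

```bash
python3 st.py;python3 bowls.py b
```

```text
r 0.0785125826842594 ang -2.148038413664946 toolx -2.798448861388723 [ 0.61095741 -0.09324277  0.07131696] [ 0.78902746 -2.60802018 -0.91550287] 6.05
scene [273. 205.] hue 11.0 rad 0.048 r 0.1568 ang -167.5
scene [365. 233.] hue 28.0 rad 0.047 r 0.1534 ang 10.5
scene [299. 259.] hue 13.0 rad 0.047 r 0.1574 ang -79.0
top [372. 184.] hue 22.5 rad 0.045 r 0.1549 ang -78.5
top [287. 203.] hue 14.0 rad 0.044 r 0.1536 ang 101.6
top [349. 238.] hue 13.5 rad 0.04 r 0.1594 ang -162.4
```

It now reads about 11.3°, within about 1° (3 mm) of the target. I back off clockwise, then rise clear.

{"api": "arm_command", "payload": {"rows": [{"xyz": [0, 0.008, 0], "delta_rot": [0, 0, 0], "gripper": 0}, {"xyz": [0, 0.01, 0], "delta_rot": [0, 0, 0], "gripper": 0}, {"xyz": [0, 0.01, 0], "delta_rot": [0, 0, 0], "gripper": 0}, {"xyz": [0, 0, 0], "delta_rot": [0, 0, 0], "gripper": 0}, {"xyz": [0, 0, -0.02], "delta_rot": [0, 0, 0], "gripper": 0}, {"xyz": [0, 0, -0.03], "delta_rot": [0, 0, 0], "gripper": 0}, {"xyz": [0, 0, -0.04], "delta_rot": [0, 0, 0], "gripper": 0}, {"xyz": [0, 0, -0.04], "delta_rot": [0, 0, 0], "gripper": 0}, {"xyz": [0, 0, -0.04], "delta_rot": [0, 0, 0], "gripper": 0}, {"xyz": [0, 0, -0.04], "delta_rot": [0, 0, 0], "gripper": 0}, {"xyz": [0, 0, -0.04], "delta_rot": [0, 0, 0], "gripper": 0}]}}

```text
time: 7.25
tool_pos: [0.6091, -0.1208, 0.323]
tcp_rot: [-3.14, 0.076, -0.0]
wrist_force: [0.5, -0.1, 0.1]
width: -0.005
```

{"api": "arm_command", "payload": {"rows": [{"xyz": [0, 0.04, 0], "delta_rot": [0, 0, 0], "gripper": 0}, {"xyz": [0, 0.04, 0], "delta_rot": [0, 0, 0], "gripper": 0}, {"xyz": [0, 0.04, 0], "delta_rot": [0, 0, 0], "gripper": 0}, {"xyz": [0, 0.04, 0], "delta_rot": [0, 0, 0], "gripper": 0}, {"xyz": [0, 0.04, 0], "delta_rot": [0, 0, 0], "gripper": 0}, {"xyz": [0, 0.04, 0], "delta_rot": [0, 0, 0], "gripper": 0}, {"xyz": [0, 0, 0], "delta_rot": [0, 0, 0], "gripper": 0}, {"xyz": [0, 0, 0], "delta_rot": [0, 0, 0], "gripper": 0}]}}

```text
time: 8.05
tool_pos: [0.5974, -0.3615, 0.3206]
tcp_rot: [-3.139, 0.079, 0.001]
wrist_force: [0.7, 0.6, -1.0]
width: 0.002
```

```bash
python3 st.py;python3 bowls.py c
```

```text
r 0.2788286986920068 ang -76.53803270389344 toolx -2.8808704880733464 [ 0.59741128 -0.36146779  0.32059093] [ 0.70363659  0.6235108  -0.96814098] 8.05
scene [333. 181.] hue 14.0 rad 0.049 r 0.1522 ang 101.4
scene [364. 232.] hue 27.0 rad 0.047 r 0.1525 ang 10.7
scene [302. 260.] hue 14.0 rad 0.047 r 0.1577 ang -79.3
top [320. 152.] hue 27.0 rad 0.045 r 0.1542 ang 11.6
top [372. 184.] hue 16.0 rad 0.045 r 0.1545 ang -78.3
top [287. 203.] hue 14.0 rad 0.045 r 0.1535 ang 102.0
top [340. 236.] hue 12.0 rad 0.044 r 0.154 ang -168.4
```

View pics/top_c.png

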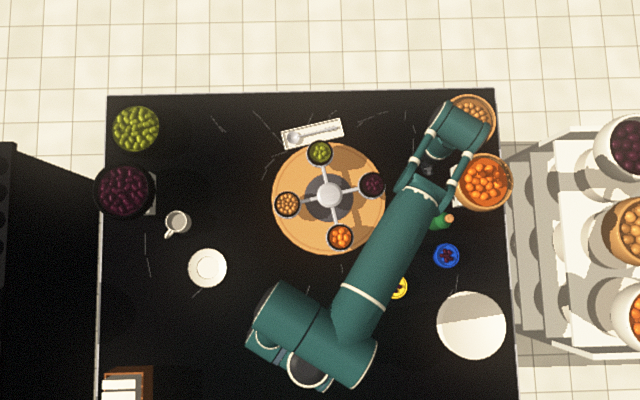

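View pics/scene_c.png

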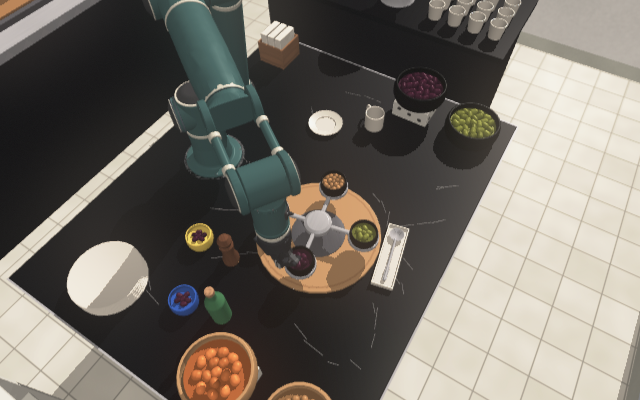

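The green bowl, at (320,152) in the top view, stands at 11.6° and 154 mm, against the tray's 12.3°. All bowls are seated, the bystanders look unmoved, and the hand is clear.

```bash
python3 -c "
from workcell import bot
print(bot.finish_job())"
```

```text
the job is handed in; nothing more can be done
None
```

I turned the stand about 63° anticlockwise by pushing the green bowl's arm with the shut fingertips. I then backed off, raised the hand clear and handed the job in at about 8 s. No verdict was reported.

- **Green bowl:** In the last top view it stood at 11.6° and 154 mm from the axis, against the tray's direction of 12.3°. That is about 2 mm from the serving place. The scene view disagreed slightly at 10.7°, about 5 mm off, which is still well within the 22 mm allowed.
- **Other bowls:** All four were in their dishes, 152–158 mm from the axis across both views. I judged them upright from the two pictures and did not measure tilt.
- **Bystanders:** The spoon, bottle, pepper mill, cup and saucer looked unmoved in the scene picture. I checked this by eye only.
- **Forces:** The wrist force readings I saw were about 3 N or less.
- **Failed measurement:** In the first scene view the board centre fit was wrong, with the tray distance coming out at 233 mm instead of 252 mm. I used the top view's axis instead, which agreed with the hub and gave 251 mm.

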